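# Refit the access cover of the test machine's power unit and lock its quarter-turn studs

## Task

The access cover is off the shock tester's power unit and lies on the bench. Lay it back over the raised rim of the opening so that it sits fully home all round, set down and not dropped, then push in each of its two red wing studs and turn it a quarter turn clockwise until it is locked. Leave the other things on the bench where they are.

Things in the scene. Friction and masses are not known exactly. Their poses are not given: they have to be found in the camera images.
- unit: The power unit, fixed: a grey steel housing 190 (x) x 300 (y) mm, roof 80 mm above the bench; origin in the middle of its underside, z up. In its roof an opening with a raised rim. Inside the rim, 75 mm either way along y and 2 mm below the rim's top, lies a brass receptacle 8 mm thick with a slot 44 mm (x) by 20 mm (y) for a stud's cross-bar (36 x 7 x 6 mm).
- opening (a point): Middle of the opening, level with the top of its raised rim, 94 mm above the bench. y = along its length, z = up. The rim is an upright dark steel wall 4 mm thick, outside 90 (x) x 204 (y) mm, standing 14 mm above the roof. The cover's top sheet rests on it.
- cover: The loose aluminium access cover, lying right way up: a pan open downwards, 102 (x) x 216 (y) x 13 mm, of 3 mm sheet, with a bow handle and two red wing studs on top; 0.4 to 0.6 kg, balanced about its middle. Origin in the middle of its lower edge level, y = its length, z up. The same either way round (half a turn).
- cover_mid (a point): Middle of the underside of the cover's top sheet, 10 mm above its lower edges. Axes as the cover. Seated, this point meets opening with the y axes in line, and the cover's flanges hang round the rim with 3 mm play on each side.
- cover_handle (a point): Centre of the grip of the cover's black bow handle: a square bar 10 x 10 mm, 84 mm long along the cover's x (its short way), at the cover's middle, 33 mm above cover_mid and 30 mm above the top face, 25 mm free below the bar; legs 35 mm either side. Axes as the cover.
- stud_a_wing (a point): Red wing of the cover's captive stud a: an upright paddle with round ends, 36 long (its x), 10 thick, 26 high (mm); origin at its centre, on the stud's axis (z), 75 mm from the cover's middle towards its -y end. While the stud is out the wing's underside is 14 mm, its top 40 mm, above the cover's top face; under it only a 10 mm shank and a washer 28 mm wide, 2 mm high.
- stud_b_wing (a point): Red wing of the cover's captive stud b: an upright paddle with round ends, 36 long (its x), 10 thick, 26 high (mm); origin at its centre, on the stud's axis (z), 75 mm from the cover's middle towards its +y end. While the stud is out the wing's underside is 14 mm, its top 40 mm, above the cover's top face; under it only a 10 mm shank and a washer 28 mm wide, 2 mm high.
- stud_a (a joint): Turn of stud a, rad: 0 = open, wing straight across the cover's short way; grows clockwise seen from above; 1.571 = stop, locked, wing along the cover's length. Rubs with 0.06 N m, stays where it is left; starts at 0 to 0.12. On the seated cover it cannot be turned past about 0.4 (do not force it) unless pushed in over 8 mm, for its cross-bar stands in the slot.
- stud_b (a joint): Turn of stud b, rad: 0 = open, wing straight across the cover's short way; grows clockwise seen from above; 1.571 = stop, locked, wing along the cover's length. Rubs with 0.06 N m, stays where it is left; starts at 0 to 0.12. On the seated cover it cannot be turned past about 0.4 (do not force it) unless pushed in over 8 mm, for its cross-bar stands in the slot.
- stud_a_push (a joint): How far stud a is pushed in, m: 0 = out, 0.012 = stop. A spring pushes it out with 3 N at 0, 6 N at 8 mm, 8 N at the stop. Let go while still open, it springs back to 0; turned past about 0.6 it stays at about 0.008, its cross-bar pulled up against the receptacle's underside, so the turn may be made in two goes.
- stud_b_push (a joint): How far stud b is pushed in, m: 0 = out, 0.012 = stop. A spring pushes it out with 3 N at 0, 6 N at 8 mm, 8 N at the stop. Let go while still open, it springs back to 0; turned past about 0.6 it stays at about 0.008, its cross-bar pulled up against the receptacle's underside, so the turn may be made in two goes.
- tin_mid (a point): Bystander: a standing tin with a blue label, 68 mm across, 110 mm high; centre, half-way up.
- tape_mid (a point): Bystander: a yellow roll of tape lying flat, 100 mm across, 48 mm high; centre, half-way up.
- driver_mid (a point): Bystander: an orange-handled screwdriver lying on the bench, 210 mm long along its x; point at half its length, 13 mm above the bench.
Things that resemble listed ones, but are neither listed nor needed, are in the scene too. What is shaped like the cover but green is not meant.

How it is judged:
By the outcome, as a careful person would: the job done as asked, in the order asked, and still so for the second after the job is handed in, with the robot touching nothing.
It also fails if it takes over 61 s, if anything falls off the work surface, if the arm or the gripper's body presses on something with over 40 N, if the wrist force passes 120 N, or if a joint passes its speed limit or range.

## Robot

A 6-joint arm with a two-finger parallel gripper is mounted at the origin on the work surface. World frame = base frame: x ahead of the robot, y to its left, z up, the work surface at z = 0. Lengths are in m, angles in rad, forces in N, time in s.
With the tool pointing down it reaches from about 0.25 to 0.725 m from the base axis. Payload 4 kg.
Tool frame: the origin (TCP) lies on the centre line of the jaws, within the pads' length; the fingertips stand 17 mm ahead of it and the grasp point (between the pads) lies 2 mm behind it; z points along the fingers, y is the line along which they close (so a half turn about z gives the same grasp; the last joint's range is limited). The gripper opens to 85 mm and grips with 20 to 120 N. Pads are 22 mm wide; open, the fingers measure 114 mm over their backs; the gripper's body (76 mm by 85 mm) begins 54 mm behind the grasp point. The pads swing forward as they close: fully open they stand 13 mm farther back than shut.
Start: joints at [1.189, 0.241, 0.005, 1.335, 0, 1.571], TCP at [0.186, 0.464, 0.248] pointing down, gripper open.
Joint ranges: [-2.72, 2.72], [-1.05, 1.87], [-1.09, 1.28], [-1.99, 2.15], [-1.42, 1.44], [-3.14, 3.14]. Speed limits (rad/s): [2.79, 2.79, 3.14, 3.14, 3.14, 3.14].

## Interface

Orientations are given as a unit quaternion [x, y, z, w].
In Python, from workcell import get_obs, imaging, order gives the robot as it stands.
- The arm moves only by the tool apply_moves, never from a script. Its argument "targets" is a list that holds one entry, the list of rows, each a list of 5 numbers: the shift along the world's x, y, z in units of 40 mm (1.0 is 40 mm), then the turn about the world's z in degrees, then the gripper command: -1 is shut, 1 is fully open, values between are in proportion. In form: [[[dx, dy, dz, turn, fingers], ...]]. A call has 1 to 8 rows; each row shifts and turns the commanded pose from where the row before left it; what a row does not reach is not made up. A row lasts 1/12 s, in which the tool goes at most 41.7 mm and 7.16 degrees, less where a joint would pass 70% of its speed; a pose out of reach is approached as far as the arm can. A call is refused whole if a number of a shift passes 1 or a number of a turn 7.16, either way. A call with a gripper value outside its range is refused whole. The fingers move at their own pace and stop on an object; the grip force is fixed at half the most. Time passes only in rows, so rows that do not move let the fingers close. It gives the time, the measured TCP pose, the force, the opening and the grip force at its end, in the units of the state.
- get_obs(): the state, without advancing time (a new reading comes with each control period).
- imaging.camera(name): name is "side" or "top"; returns (picture, depth): 400x640x3 uint8, blue, green, red; 400x640 float32, m along the optical axis (not along the pixel's ray), 0 where there is no reading.
- imaging.get_calibration(name): a dict with "camera_matrix" (3x3 intrinsics, pixels), "k1" (the pictures are not rectified: a ray, as slopes to the right and down, at radius r is drawn at 1 + k1 r^2 times it, then the intrinsics apply), "eye" and "rotation" of the camera in the world. Camera axes: x right, y down, z forward; pixel columns grow to the right and rows downward; lengths in m; the calibration is good to about 2 mm. A picture is of the moment at which its call begins. get_calibration takes no time and is no camera call.
- order.job_done(): hands the job in; it is judged then, once.
The state is a dict: "clock": time; "joint_pos": joint angles; "joint_vel": joint speeds; "tau": joint torques, N m; "eef_pos": TCP position; "tool_rot": TCP orientation; "ft_force": force on the tool from outside, world axes, zero at the start; "ft_torque": the same for the moment, N m; "grip_width": finger opening in m; "grasp_force": force on a finger pad.
Only numpy, scipy, OpenCV 4.12 (cv2) and the standard library are available. Lean on these libraries where they do the work, as an engineer would, in place of code of your own. Each camera call takes 0.05 s, during which the arm holds its last target. There are 200 camera calls.

## Working session

There is one attempt and no reset: what is moved stays moved. The work goes in short steps, Python scripts to look and compute and a tool call to move; the robot and the scene stay as the last step left them, time stands still between calls to the robot, and variables do not carry over. Pictures are saved under pics/ and viewed, at most 10 in all, crops included, and the job is handed in when it is done.

Besides the shell and the picture viewer there is one more tool, called after "Call:" in YAML: its name, and indented under it one key for each argument. apply_moves: Moves the arm, as the interface text tells. Its arguments: {"type":"object","properties":{"targets":{"type":"array","items":{"type":"array","items":{"type":"array","items":{"type":"number"}}}}},"required":["targets"]}

```bash
mkdir -p pics; cat > h.py <<'E'
import numpy as np, cv2
from workcell import get_obs, imaging, order
def cal(n):
    c=imaging.get_calibration(n); return np.array(c["camera_matrix"]),c["k1"],np.array(c["eye"]),np.array(c["rotation"])
def ray(n,uv):
    K,k1,e,R=cal(n)
    p=cv2.undistortPoints(np.array(uv,float).reshape(-1,1,2),K,np.array([k1,0,0,0.])).reshape(-1,2)
    return e,np.c_[p,np.ones(len(p))]@R.T
def plane(n,uv,z):
    e,d=ray(n,uv); return e+d*((z-e[2])/d[:,2])[:,None]
def cloud(n,D):
    v,u=np.mgrid[:400,:640]; e,d=ray(n,np.c_[u.ravel(),v.ravel()])
    return (e+d*D.reshape(-1,1)).reshape(400,640,3)
E
python3 - <<'E'
from h import *
for n in("top","side"):
    p,d=imaging.camera(n); cv2.imwrite(f"pics/{n}0.png",p); np.savez(f"{n}0.npz",p=p,d=d)
    K,k,e,R=cal(n);print(n,K.round(1).tolist(),k,e.round(3),R.round(3).tolist(),(d>0).mean())
print(get_obs())
E
```

```text
top [[452.6, 0.0, 315.9], [0.0, 452.6, 192.7], [0.0, 0.0, 1.0]] 0.041841161133219944 [0.258 0.039 1.783] [0.707, -0.701, 0.061, -0.07] 0.99605859375
side [[490.6, 0.0, 314.0], [0.0, 490.6, 201.5], [0.0, 0.0, 1.0]] 0.03099834140860746 [-0.114 -0.813  1.227] [0.875, -0.314, 0.117, -0.349] 0.995953125
{'clock': 0.1, 'joint_pos': array([ 1.18896768e+00,  2.41327929e-01,  3.83398906e-03,  1.33524005e+00,
       -4.67990043e-05,  1.57075828e+00]), 'joint_vel': array([-5.12334970e-04, -1.72070358e-03,  2.34647855e-03,  4.90754427e-04,
        9.81803632e-05, -5.96721276e-04]), 'tau': array([ 2.11954716e-04, -3.73140049e+01,  2.53009468e+01,  1.08731698e-02,
        5.67792119e-05, -1.82921518e-06]), 'eef_pos': array([0.18611238, 0.46346668, 0.2474973 ]), 'tool_rot': array([ 1.89737897e-01,  9.81834299e-01, -9.55668511e-04, -1.60886552e-04]), 'ft_force': array([-0.18669015,  0.60243438,  0.80658113]), 'ft_torque': array([-0.01441086,  0.05941042, -0.01555042]), 'grasp_force': 0.0, 'grip_width': 0.08531574511580421}
```

View pics/top0.png

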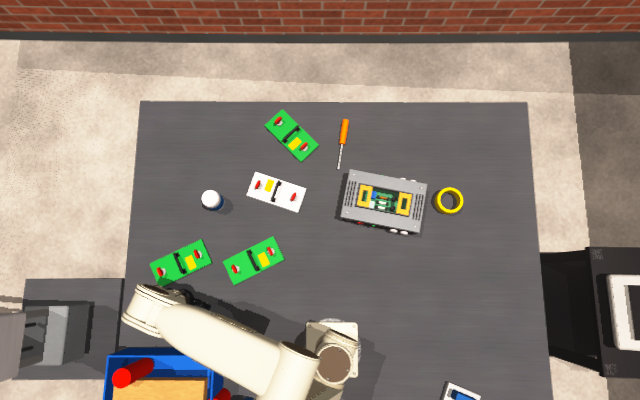

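View pics/side0.png

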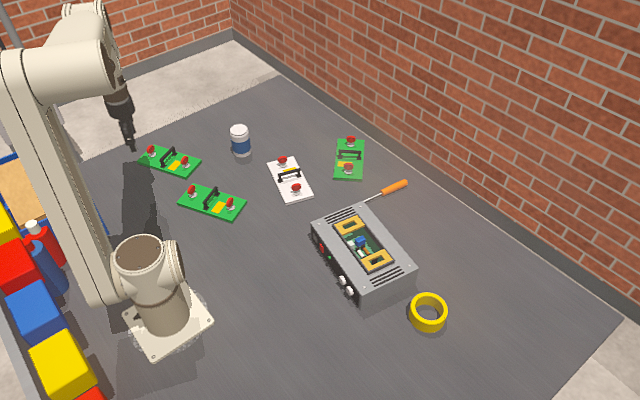

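Top view: the white cover is at (277,192), the unit at (384,202) with its two brass receptacles, and the green decoys lie apart. Side view: cover at (290,178), unit opening at (363,242).

```bash
cat >> h.py <<'E'
def blobs(m,amin):
    n,l,s,c=cv2.connectedComponentsWithStats(m.astype(np.uint8)); return [(l==i,s[i,4],c[i]) for i in range(1,n) if s[i,4]>=amin]
def rect(n,m,z):
    cs,_=cv2.findContours(m.astype(np.uint8),cv2.RETR_EXTERNAL,cv2.CHAIN_APPROX_NONE)
    c=max(cs,key=cv2.contourArea); P=plane(n,c.reshape(-1,2),z)[:,:2]
    (x,y),(w,h),a=cv2.minAreaRect((P*1000).astype(np.float32))
    if w>h: a-=90
    return x,y,min(w,h),max(w,h),a   # a: angle of long axis -90
E
cat > m0.py <<'E'
from h import *
for n,roiC,roiU in(("top",(240,165,315,220),(335,160,435,240)),("side",(255,145,320,210),(300,190,425,310))):
    z=np.load(n+"0.npz");p=z["p"];d=z["d"]
    hsv=cv2.cvtColor(p,cv2.COLOR_BGR2HSV);H,S,V=cv2.split(hsv)
    def roi(r):
        m=np.zeros((400,640),bool);m[r[1]:r[3],r[0]:r[2]]=1;return m
    C=cloud(n,d)
    m=roi(roiC)&((V>150)|(S>100))&~((H>90)&(H<130)&(S<100)&(V<120))
    m=cv2.morphologyEx(m.astype(np.uint8),cv2.MORPH_CLOSE,np.ones((3,3)))
    print(n,"cover rect",np.round(rect(n,m,0.013),1))
    red=roi(roiC)&((H<8)|(H>172))&(S>120)&(V>60)
    for b,a,c in blobs(red,8): print(" red",a,c.round(1),"on z.045",plane(n,c,0.045).round(4), "cloud top", np.percentile(C[b][:,2],90).round(3),C[b].mean(0).round(4))
    br=roi(roiU)&(H>12)&(H<32)&(S>120)&(V>90)
    for b,a,c in blobs(br,30): print(" brass",a,c.round(1),plane(n,c,0.092).round(4),np.round(rect(n,b,0.092),1),np.median(C[b][:,2]).round(4))
    for zz,lo in((.08,.07),(.094,.089)):
        r=roi(roiU)&(C[...,2]>lo)&(C[...,2]<.11)
        b=max(blobs(r,50),key=lambda t:t[1])[0]
        print(" unit z>",lo,np.round(rect(n,b,zz),1), b.sum())
    bar=roi(roiC)&(C[...,2]>.03)&(V<90)
    for b,a,c in blobs(bar,8): print(" bar",a,c.round(1),plane(n,c,0.048).round(4),C[b].mean(0).round(4))
    x0,y0,x1,y1=(230,155,440,245) if n=="top" else (240,130,440,310)
    cv2.imwrite(f"pics/{n}c.png",cv2.resize(p[y0:y1,x0:x1],None,fx=3.3,fy=3.3,interpolation=cv2.INTER_CUBIC))
E
python3 m0.py
```

```text
Traceback (most recent call last):
  File "m0.py", line 7, in <module>
    C=cloud(n,d)
  File "h.py", line 12, in cloud
    v,u=np.mgrid[:400,:640]; e,d=ray(n,np.c_[u.ravel(),v.ravel()])
                                 ~~~^^^^^^^^^^^^^^^^^^^^^^^^^^^^^^
  File "h.py", line 8, in ray
    return e,np.c_[p,np.ones(len(p))]@R.T
             ~~~~~~~~~~~~~~~~~~~~~~~~^~~~
ValueError: matmul: Input operand 1 has a mismatch in its core dimension 0, with gufunc signature (n?,k),(k,m?)->(n?,m?) (size 4 is different from 3)
```

```bash
sed -i 's/np.array(c\["rotation"\])/Rotation.from_quat(c["rotation"]).as_matrix()/; 1a from scipy.spatial.transform import Rotation' h.py; python3 m0.py; python3 -c "
from h import *
for n in('top','side'):print(cal(n)[3].round(2).tolist())"
```

```text
top cover rect [595.5 221.9 104.6 220.5 -18.3]
 red 24 [257.2 184.5] on z.045 [[0.6172 0.2934 0.045 ]] cloud top 0.057 [0.6168 0.2931 0.0471]
 red 24 [292.9 196.5] on z.045 [[0.5707 0.1525 0.045 ]] cloud top 0.058 [0.5699 0.1522 0.0496]
 brass 220 [364.1 195.3] [[ 0.5687 -0.1208  0.092 ]] [ 568.  -121.9   48.2   82.5   78.5] 0.0936
 brass 242 [403.5 203.3] [[ 0.5394 -0.2686  0.092 ]] [ 539.1 -268.3   49.2   82.2   79. ] 0.0928
 unit z> 0.07 [ 552.  -194.9  196.1  303.6  -10.7] 3306
 unit z> 0.089 [ 554.  -191.9   91.8  214.1  -10.9] 522
 bar 37 [275.3 190.2] [[0.5945 0.2216 0.048 ]] [0.5845 0.2169 0.0955]
side cover rect [597.1 227.7 107.3 244.5 -18.5]
 red 54 [282.1 159. ] on z.045 [[0.6176 0.2923 0.045 ]] cloud top 0.055 [0.6178 0.2926 0.0447]
 red 56 [295.8 186.6] on z.045 [[0.5693 0.1495 0.045 ]] cloud top 0.055 [0.57   0.1504 0.0439]
 brass 295 [349.5 224.8] [[ 0.5672 -0.1228  0.092 ]] [ 567.5 -122.2   51.1   80.9   78.7] 0.0926
 brass 327 [375.4 258.6] [[ 0.5392 -0.2639  0.092 ]] [ 542.  -252.7   72.5   81.7   78.7] 0.0923
 brass 178 [417.4 300.7] [[ 0.5282 -0.434   0.092 ]] [ 528.3 -432.7   36.4   57.8  -48. ] 0.046
 unit z> 0.07 [ 548.6 -196.4  199.7  309.1  -11.1] 4774
 unit z> 0.089 [ 550.8 -196.    95.8  211.2  -11.2] 877
 bar 66 [288.5 172.3] [[0.5914 0.2192 0.048 ]] [0.5927 0.2211 0.0458]
[[0.01, -0.98, 0.19], [-1.0, -0.01, 0.01], [-0.01, -0.19, -0.98]]
[[0.78, -0.47, 0.42], [-0.63, -0.56, 0.54], [-0.01, -0.68, -0.73]]
```

View pics/topc.png

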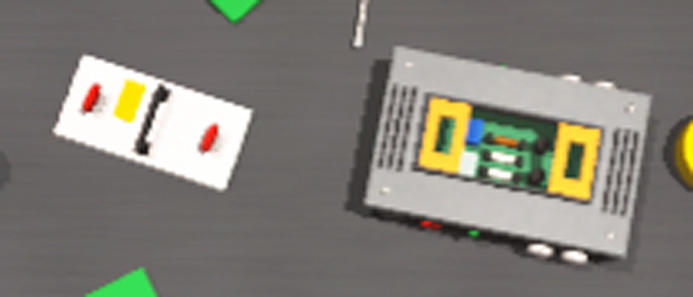

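Cover middle ≈ (0.594, 0.2213), y axis tilted −18.5°; opening ≈ (0.5535, −0.1947), tilt −11°. Now moving over the handle, with the tool turned +3.4°.

Call:
apply_moves:
  targets:
    - [[0.7,-0.4,0,0,1],[0.7,-0.4,0,0,1],[0.7,-0.4,0,0,1],[0.7,-0.4,0,0,1],[0.7,-0.4,0,0,1],[0.7,-0.4,0,0,1],[0.7,-0.4,0,0,1],[0.7,-0.4,0,0,1]]

```text
clock: 0.77
eef_pos: [0.4113, 0.3348, 0.2478]
tool_rot: [0.19, 0.982, -0.0, -0.0]
ft_force: [0.3, 1.3, -0.0]
grip_width: 0.0854
grasp_force: 0.0
```

Call:
apply_moves:
  targets:
    - [[0.7,-0.4,0,1,1],[0.7,-0.4,-0.3,1.4,1],[0.7,-0.4,-0.4,1,1],[0.7,-0.4,-0.4,0,1],[0.7,-0.4,-0.4,0,1],[0.7,-0.4,-0.4,0,1],[0.4,-0.4,-0.4,0,1],[0,0,0,0,1]]

```text
clock: 1.43
eef_pos: [0.5951, 0.2196, 0.151]
tool_rot: [0.163, 0.987, -0.002, -0.003]
ft_force: [-0.4, 0.2, -0.6]
grip_width: 0.0853
grasp_force: 0.0
```

```bash
python3 - <<'E'
from h import *
o=get_obs();print(o["clock"],o["eef_pos"],Rotation.from_quat(o["tool_rot"]).as_matrix().round(3).tolist(),o["ft_force"],o["joint_pos"])
E
```

```text
1.4333 [0.59514366 0.2195796  0.15098413] [[-0.947, 0.322, -0.006], [0.322, 0.947, -0.004], [0.004, -0.006, -1.0]] [-0.44690583  0.15082302 -0.58569732] [ 0.35424051  0.56466855  0.23658058  1.24973034 -0.00173255  0.6819936 ]
```

Call:
apply_moves:
  targets:
    - [[-0.03,0.04,-0.8,0,1],[0,0,-0.8,0,1],[0,0,-0.6,0,1],[0,0,-0.3,0,1],[0,0,-0.15,0,1],[0,0,0,0,-1],[0,0,0,0,-1],[0,0,0,0,-1]]

```text
clock: 2.1
eef_pos: [0.5945, 0.2263, 0.0524]
tool_rot: [0.16, 0.987, 0.001, 0.002]
ft_force: [1.0, -1.0, -0.1]
grip_width: 0.0519
grasp_force: 0.0
```

Call:
apply_moves:
  targets:
    - [[0,0,0,0,-1],[0,0,0,0,-1],[0,0,0,0,-1],[0,0,0,0,-1],[0,0,0,0,-1],[0,0,0,0,-1]]

```text
clock: 2.6
eef_pos: [0.5936, 0.2253, 0.0516]
tool_rot: [0.161, 0.987, 0.0, 0.001]
ft_force: [-2.2, -3.2, 5.9]
grip_width: 0.0083
grasp_force: 61.4
```

Call:
apply_moves:
  targets:
    - [[0,0,0,0,0],[0,0,0,0,0],[0,0,0,0,0],[0,0,-0.1,0,0],[0,0,-0.1,0,0],[0,0,0,0,0],[0,0,0,0,-1],[0,0,0,0,-1]]

```text
clock: 3.27
eef_pos: [0.593, 0.2256, 0.042]
tool_rot: [0.161, 0.987, -0.0, -0.0]
ft_force: [0.3, 0.1, -0.4]
grip_width: 0.0191
grasp_force: 0.0
```

Call:
apply_moves:
  targets:
    - [[0,0,0,0,-1],[0,0,0,0,-1],[0,0,0,0,-1],[0,0,0,0,-1],[0,0,0,0,-1]]

```text
clock: 3.68
eef_pos: [0.5932, 0.2256, 0.0424]
tool_rot: [0.161, 0.987, 0.0, 0.0]
ft_force: [-0.8, -0.4, 0.5]
grip_width: 0.009
grasp_force: 58.9
```

Call:
apply_moves:
  targets:
    - [[0,0,0.2,0,-1],[0,0,0.4,0,-1],[0,0,0.6,0,-1],[0,0,0.7,0,-1],[0,0,0.7,0,-1],[0,0,0.7,0,-1],[0,0,0.5,0,-1],[0,0,0.2,0,-1]]

```text
clock: 4.35
eef_pos: [0.5942, 0.226, 0.2061]
tool_rot: [0.161, 0.987, 0.001, 0.002]
ft_force: [0.2, 1.0, -3.8]
grip_width: 0.0087
grasp_force: 58.7
```

Call:
apply_moves:
  targets:
    - [[0,-0.3,0,0,-1],[-0.1,-0.5,0,0.5,-1],[-0.1,-0.7,0,1,-1],[-0.1,-0.7,0,1,-1],[-0.1,-0.7,0,1,-1],[-0.1,-0.7,0,1,-1],[-0.1,-0.7,0,1,-1],[-0.1,-0.7,0,1,-1]]

```text
clock: 5.02
eef_pos: [0.5629, 0.0236, 0.1998]
tool_rot: [0.104, 0.995, -0.001, -0.002]
ft_force: [-0.2, 0.0, -5.9]
grip_width: 0.0089
grasp_force: 58.8
```

Call:
apply_moves:
  targets:
    - [[-0.1,-0.7,0,1,-1],[-0.1,-0.7,0,0,-1],[-0.1,-0.7,0,0,-1],[0,-0.7,0,0,-1],[0,-0.7,0,0,-1],[0,-0.6,0,0,-1],[0,-0.3,0,0,-1],[0,0,0,0,-1]]

```text
clock: 5.68
eef_pos: [0.5514, -0.1534, 0.2001]
tool_rot: [0.098, 0.995, -0.0, -0.002]
ft_force: [-0.7, -0.1, -5.3]
grip_width: 0.0086
grasp_force: 58.9
```

Call:
apply_moves:
  targets:
    - [[0.05,-0.5,-0.2,0.3,-1],[0,-0.4,-0.3,0,-1],[0,-0.13,-0.3,0,-1],[0,0,-0.2,0,-1],[0,0,-0.1,0,-1],[0,0,0,0,-1],[0,0,0,0,-1]]

```text
clock: 6.27
eef_pos: [0.5549, -0.1905, 0.1581]
tool_rot: [0.092, 0.996, 0.0, -0.0]
ft_force: [0.3, -0.4, -4.4]
grip_width: 0.0083
grasp_force: 59.0
```

```bash
python3 - <<'E'
from h import *
for n,(x0,y0,x1,y1) in(("top",(335,150,445,250)),("side",(290,170,440,310))):
    p,d=imaging.camera(n); np.savez(f"{n}1.npz",p=p,d=d)
    cv2.imwrite(f"pics/{n}1.png",cv2.resize(p[y0:y1,x0:x1],None,fx=4,fy=4,interpolation=cv2.INTER_CUBIC))
print(get_obs()["eef_pos"],get_obs()["tool_rot"])
E
```

```text
[ 0.55566192 -0.1909137   0.15907435] [ 9.24157638e-02  9.95720303e-01 -5.31591799e-05  6.34388962e-04]
```

View pics/top1.png

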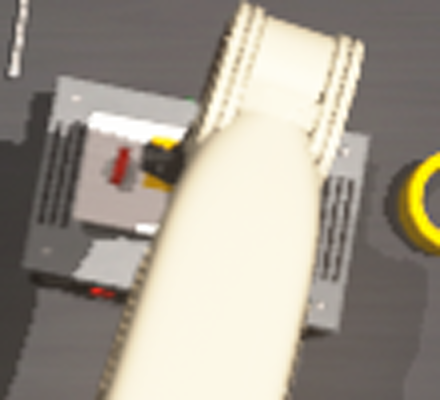

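View pics/side1.png

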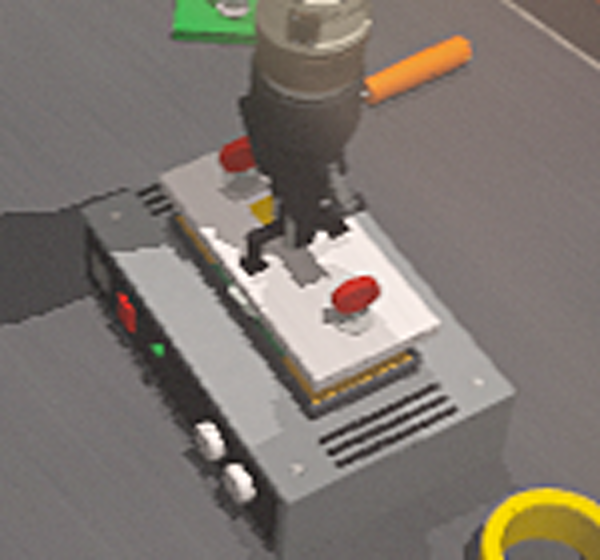

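The cover is held level just above the rim (side crop: reds at (238,155), (356,295)). I'll measure it against the opening from its wings.

```bash
cat > m1.py <<'E'
from h import *
import sys
tag=sys.argv[1]; zw=float(sys.argv[2])
rois={"top":(350,170,430,230),"side":(335,195,410,255)} if tag!="0" else {"top":(240,165,315,220),"side":(255,145,320,210)}
for n in("top","side"):
    z=np.load(f"{n}{tag}.npz");p=z["p"]
    H,S,V=cv2.split(cv2.cvtColor(p,cv2.COLOR_BGR2HSV))
    m=np.zeros((400,640),bool);r=rois[n];m[r[1]:r[3],r[0]:r[2]]=1
    w=[plane(n,c,zw)[0] for b,a,c in blobs(m&((H<8)|(H>172))&(S>120)&(V>60),8)]
    print(n,[x.round(4) for x in w])
    if len(w)==2: d=w[0]-w[1]; print(" mid",((w[0]+w[1])/2).round(4),"tilt",np.degrees(np.arctan2(-d[0],d[1])),np.linalg.norm(d))
E
sed -i 's/(335,195,410,255)/(335,195,395,255)/' m1.py
python3 m1.py 0 .040; python3 m1.py 1 .1567
```

```text
top [array([0.6183, 0.2941, 0.04  ]), array([0.5716, 0.1528, 0.04  ])]
 mid [0.5949 0.2235 0.04  ] tilt -18.255104300519218 0.14881169705110223
side [array([0.6207, 0.297 , 0.04  ]), array([0.5722, 0.1536, 0.04  ])]
 mid [0.5965 0.2253 0.04  ] tilt -18.660500946248533 0.15140589277070368
top [array([ 0.5724, -0.1166,  0.1567]), array([ 0.4561, -0.0983,  0.1567])]
 mid [ 0.5142 -0.1074  0.1567] tilt -98.9048944587771 0.11778096686149751
side [array([ 0.5693, -0.1145,  0.1567]), array([ 0.545 , -0.2624,  0.1567])]
 mid [ 0.5572 -0.1885  0.1567] tilt -9.338721384249606 0.1498924969699044
```

Call:
apply_moves:
  targets:
    - [[-0.1,-0.12,0,-0.7,-1],[0,0,-0.1,0,-1],[0,0,-0.1,0,-1],[0,0,-0.1,0,-1],[0,0,-0.1,0,-1],[0,0,0,0,-1],[0,0,0,0,-1]]

```text
clock: 6.95
eef_pos: [0.5507, -0.1962, 0.1417]
tool_rot: [0.099, 0.995, 0.0, -0.001]
ft_force: [0.1, 0.3, -3.8]
grip_width: 0.0086
grasp_force: 59.0
```

```bash
python3 - <<'E'
from h import *
for n,(x0,y0,x1,y1) in(("top",(335,150,445,250)),("side",(315,190,415,290))):
    p,d=imaging.camera(n); np.savez(f"{n}2.npz",p=p,d=d)
    cv2.imwrite(f"pics/{n}2.png",cv2.resize(p[y0:y1,x0:x1],None,fx=6,fy=6,interpolation=cv2.INTER_CUBIC))
o=get_obs();print(o["eef_pos"],o["tool_rot"],o["ft_force"])
E
python3 m1.py 2 .1405
```

```text
[ 0.55120717 -0.19640365  0.14229163] [9.90782210e-02 9.95079648e-01 6.93047882e-06 2.90760772e-05] [ 0.39349524  0.12164236 -4.31741333]
top [array([ 0.5689, -0.1222,  0.1405]), array([ 0.458 , -0.0997,  0.1405])]
 mid [ 0.5135 -0.111   0.1405] tilt -101.4989251445238 0.11312460713510467
side [array([ 0.5653, -0.1198,  0.1405]), array([ 0.5394, -0.2682,  0.1405])]
 mid [ 0.5523 -0.194   0.1405] tilt -9.929777107794605 0.15065366569909702
```

View pics/side2.png

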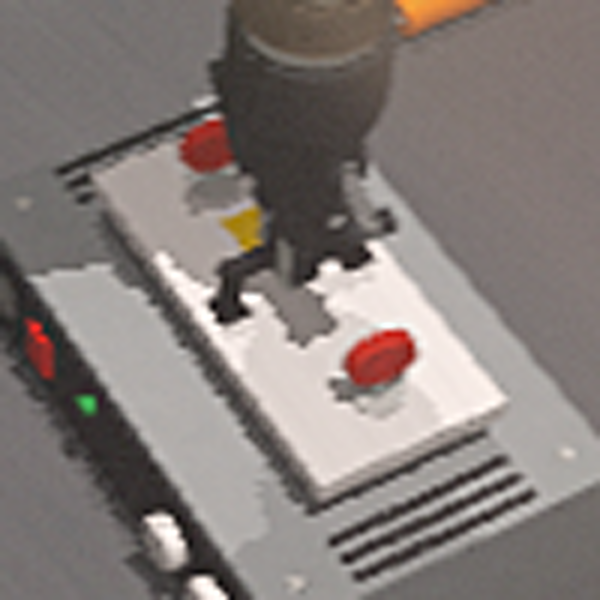

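Stud a (0.5394, −0.2682) and stud b (0.5689, −0.1222) both lie within 1 mm of the receptacle centres, so I'll lower it gently.

Call:
apply_moves:
  targets:
    - [[0,0,-0.06,0,-1],[0,0,-0.06,0,-1],[0,0,-0.06,0,-1],[0,0,-0.06,0,-1],[0,0,0,0,-1],[0,0,0,0,-1]]

```text
clock: 7.55
eef_pos: [0.5509, -0.1963, 0.1323]
tool_rot: [0.099, 0.995, 0.0, -0.0]
ft_force: [0.4, -0.3, -5.3]
grip_width: 0.0087
grasp_force: 59.0
```

Call:
apply_moves:
  targets:
    - [[0,0,-0.04,0,-1],[0,0,-0.04,0,-1],[0,0,-0.03,0,-1],[0,0,-0.02,0,-1],[0,0,0,0,-1],[0,0,0,0,-1]]

```text
clock: 8.05
eef_pos: [0.551, -0.1964, 0.1274]
tool_rot: [0.099, 0.995, 0.0, -0.0]
ft_force: [-0.2, -1.4, -4.3]
grip_width: 0.0086
grasp_force: 59.1
```

Call:
apply_moves:
  targets:
    - [[0,0,-0.02,0,-1],[0,0,-0.02,0,-1],[0,0,0,0,-1],[0,0,0,0,-1]]

```text
clock: 8.38
eef_pos: [0.5513, -0.1965, 0.1264]
tool_rot: [0.099, 0.995, -0.0, 0.0]
ft_force: [-0.8, 0.4, -1.0]
grip_width: 0.0089
grasp_force: 59.4
```

Home height reached (TCP 0.1264, weight taken up). I'll release, rise, and look.

Call:
apply_moves:
  targets:
    - [[0,0,0,0,0.2],[0,0,0,0,0.2],[0,0,0,0,0.2],[0,0,0,0,0.2],[0,0,0.2,0,0.2],[0,0,0.4,0,0.2],[0,0,0.6,0,0.2],[0,0,0.6,0,0.2]]

```text
clock: 9.05
eef_pos: [0.5507, -0.1962, 0.1987]
tool_rot: [0.099, 0.995, 0.0, -0.001]
ft_force: [0.6, 0.4, -0.1]
grip_width: 0.0512
grasp_force: 0.0
```

Call:
apply_moves:
  targets:
    - [[0,0.5,0.3,0,0.2],[0,0.8,0,0,0.2],[0,0.8,0,0,0.2],[0,0.8,0,0,0.2],[0,0.6,0,0,0.2],[0,0.3,0,0,0.2],[0,0,0,0,0.2]]

```text
clock: 9.63
eef_pos: [0.5513, -0.0422, 0.2107]
tool_rot: [0.097, 0.995, 0.0, 0.001]
ft_force: [-0.7, -0.5, 0.5]
grip_width: 0.0512
grasp_force: 0.0
```

```bash
python3 - <<'E'
from h import *
for n,(x0,y0,x1,y1) in(("top",(335,155,445,245)),("side",(295,190,425,310))):
    p,d=imaging.camera(n); np.savez(f"{n}3.npz",p=p,d=d); C=cloud(n,d)
    cv2.imwrite(f"pics/{n}3.png",cv2.resize(p[y0:y1,x0:x1],None,fx=5,fy=5,interpolation=cv2.INTER_CUBIC))
    H,S,V=cv2.split(cv2.cvtColor(p,cv2.COLOR_BGR2HSV))
    m=np.zeros((400,640),bool);m[y0:y1,x0:x1]=1
    m&=(C[...,2]>.09)&(C[...,2]<.103)
    P=C[m]; m2=(np.hypot(P[:,0]-.554,P[:,1]+.195)<.11);P=P[m2]
    A=np.c_[P[:,0]-.554,P[:,1]+.195,np.ones(len(P))]; print(n,"plane",np.linalg.lstsq(A,P[:,2],rcond=None)[0].round(4),len(P))
E
sed -i 's/(335,195,395,255)/(335,200,400,270)/' m1.py
python3 m1.py 3 .124
```

```text
top plane [ 0.0012 -0.003   0.0976] 932
side plane [0.004 0.002 0.098] 1699
top [array([ 0.5399, -0.2705,  0.124 ])]
side [array([ 0.5696, -0.1202,  0.124 ]), array([ 0.5393, -0.2684,  0.124 ])]
 mid [ 0.5544 -0.1943  0.124 ] tilt -11.540156745434938 0.15122115448898635
```

View pics/side3.png

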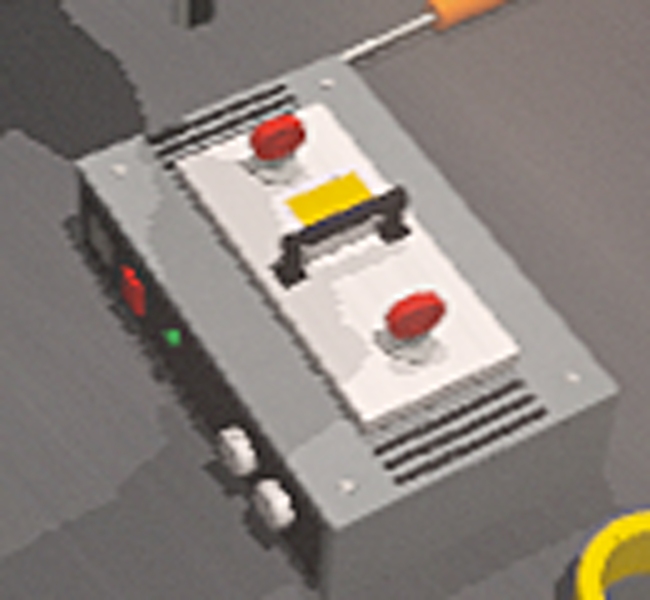

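The cover is seated: its top plane is level at 0.0975 m in both views (side crop: wings at (277,137) and (415,315)). Next is stud b at (0.569, −0.121).

Call:
apply_moves:
  targets:
    - [[0.1,-0.5,0,-2,0.2],[0.15,-0.6,0,0,0.2],[0.1,-0.5,-0.3,0,0.2],[0.1,-0.3,-0.4,0,0.2],[0,-0.07,-0.4,0,0.2],[0,0,0,0,0.2],[0,0,0,0,0.2]]

```text
clock: 10.32
eef_pos: [0.5681, -0.1248, 0.165]
tool_rot: [0.118, 0.993, 0.0, -0.001]
ft_force: [0.3, -0.3, 0.4]
grip_width: 0.0513
grasp_force: 0.0
```

Call:
apply_moves:
  targets:
    - [[0.03,0.1,-0.2,0,0.2],[0,0,-0.3,0,0.2],[0,0,-0.2,0,0.2],[0,0,-0.13,0,0.2],[0,0,0,0,0.2],[0,0,0,0,0.2]]

```text
clock: 10.82
eef_pos: [0.5703, -0.1189, 0.1328]
tool_rot: [0.116, 0.993, -0.0, -0.0]
ft_force: [-0.7, 1.1, 0.4]
grip_width: 0.051
grasp_force: 0.0
```

Call:
apply_moves:
  targets:
    - [[0,0,0,0,-1],[0,0,0,0,-1],[0,0,0,0,-1],[0,0,0,0,-1],[0,0,0,0,-1],[0,0,0,0,-1],[0,0,0,0,-1]]

```text
clock: 11.4
eef_pos: [0.5706, -0.1201, 0.1333]
tool_rot: [0.117, 0.993, -0.001, 0.001]
ft_force: [-0.3, -5.3, 2.5]
grip_width: 0.0085
grasp_force: 61.3
```

Call:
apply_moves:
  targets:
    - [[0,-0.03,-0.07,0,-1],[0,0,-0.07,0,-1],[0,0,-0.07,0,-1],[0,0,-0.06,0,-1],[0,0,0,0,-1],[0,0,0,0,-1]]

```text
clock: 11.9
eef_pos: [0.5706, -0.1202, 0.1223]
tool_rot: [0.116, 0.993, 0.0, 0.0]
ft_force: [-1.7, -0.9, 7.4]
grip_width: 0.009
grasp_force: 61.8
```

Call:
apply_moves:
  targets:
    - [[0,0,0,-3,-1],[0,0,0,-5,-1],[0,0,0,-6,-1],[0,0,0,-6,-1],[0,0,0,-6,-1],[0,0,0,-6,-1],[0,0,0,-6,-1],[0,0,0,-4,-1]]

```text
clock: 12.57
eef_pos: [0.5701, -0.1209, 0.1223]
tool_rot: [0.467, 0.884, -0.001, 0.0]
ft_force: [-2.4, -4.3, 6.8]
grip_width: 0.0086
grasp_force: 61.8
```

Call:
apply_moves:
  targets:
    - [[0,0,0,-5,-1],[0,0,0,-6,-1],[0,0,0,-6,-1],[0,0,0,-6,-1],[0,0,0,-6,-1],[0,0,0,-5,-1],[0,0,0,-5,-1],[0,0,0,-2,-1]]

```text
clock: 13.23
eef_pos: [0.5692, -0.1212, 0.122]
tool_rot: [0.747, 0.665, -0.001, -0.0]
ft_force: [-4.2, -4.6, 6.7]
grip_width: 0.009
grasp_force: 61.9
```

```bash
python3 - <<'E'
from h import *
o=get_obs();y=Rotation.from_quat(o["tool_rot"]).as_matrix()[:,1];print(o["eef_pos"],np.degrees(np.arctan2(y[1],y[0]))-90,o["ft_force"],o["ft_torque"],o["joint_pos"][5])
E
```

```text
[ 0.56922091 -0.12116211  0.12201806] -96.58863088026374 [-4.24100173 -4.55715247  6.66768631] [-0.87325271  0.9064904   0.07773946] 1.4771209707365012
```

Call:
apply_moves:
  targets:
    - [[0,0,0,-3,-1],[0,0,0,-3,-1],[0,0,0,0,-1],[0,0,0,0,-1],[0,0,0,0,-1]]

```text
clock: 13.65
eef_pos: [0.5691, -0.1211, 0.122]
tool_rot: [0.779, 0.627, -0.001, -0.0]
ft_force: [-3.8, -4.6, 8.0]
grip_width: 0.0087
grasp_force: 62.1
```

```bash
python3 - <<'E'
from h import *
o=get_obs();y=Rotation.from_quat(o["tool_rot"]).as_matrix()[:,1];print(o["eef_pos"],np.degrees(np.arctan2(y[1],y[0]))-90,o["ft_force"],o["ft_torque"],o["joint_pos"][5])
E
```

```text
[ 0.56911674 -0.12111142  0.1219608 ] -102.33642932529418 [-3.83408907 -4.58641947  8.03219385] [-0.98760797  0.98821851  0.41599873] 1.5775327682705045
```

Torque has risen to 0.42 N m at −102°, so stud b is at its stop. I'll release it and go to stud a.

Call:
apply_moves:
  targets:
    - [[0,0,0,0,0.2],[0,0,0,0,0.2],[0,0,0,0,0.2],[0,0,0,0,0.2],[0,0,0.2,0,0.2],[0,0,0.5,0,0.2],[0,0,0.6,7,0.2],[0,0,0.5,7,0.2]]

```text
clock: 14.32
eef_pos: [0.5704, -0.1201, 0.1953]
tool_rot: [0.695, 0.719, 0.0, -0.0]
ft_force: [0.8, 0.2, 0.2]
grip_width: 0.0516
grasp_force: 0.0
```

Call:
apply_moves:
  targets:
    - [[-0.1,-0.4,0,7,0.2],[-0.1,-0.5,0,7,0.2],[-0.1,-0.5,0,7,0.2],[-0.1,-0.5,0,7,0.2],[-0.1,-0.5,0,7,0.2],[-0.1,-0.5,0,7,0.2],[-0.1,-0.4,0,7,0.2],[0,-0.2,0,7,0.2]]

```text
clock: 14.98
eef_pos: [0.5416, -0.2623, 0.1944]
tool_rot: [0.277, 0.961, -0.0, 0.0]
ft_force: [0.8, 0.2, -1.3]
grip_width: 0.0511
grasp_force: 0.0
```

```bash
python3 - <<'E'
from h import *
o=get_obs();y=Rotation.from_quat(o["tool_rot"]).as_matrix()[:,1];print(o["eef_pos"],np.degrees(np.arctan2(y[1],y[0]))-90,o["ft_force"],o["joint_pos"][5])
E
```

```text
[ 0.54163526 -0.26232345  0.19435123] -32.14568326071997 [ 0.79837721  0.1727456  -1.32898882] 0.11020250045445518
```

Call:
apply_moves:
  targets:
    - [[-0.05,-0.14,0,6,0.2],[0,0,0,6,0.2],[0,0,0,6,0.2],[0,0,-0.4,1,0.2],[0,0,-0.4,0,0.2],[0,0,0,0,0.2],[0,0,0,0,0.2]]

```text
clock: 15.57
eef_pos: [0.5397, -0.2656, 0.1614]
tool_rot: [0.116, 0.993, 0.0, -0.001]
ft_force: [0.3, 0.7, 0.5]
grip_width: 0.0516
grasp_force: 0.0
```

Call:
apply_moves:
  targets:
    - [[0,-0.06,-0.2,0,0.2],[0,0,-0.3,0,0.2],[0,0,-0.2,0,0.2],[0,0,0,0,0.2],[0,0,0,0,0.2]]

```text
clock: 15.98
eef_pos: [0.5401, -0.2683, 0.1337]
tool_rot: [0.116, 0.993, 0.0, -0.0]
ft_force: [0.4, -0.3, 0.7]
grip_width: 0.0513
grasp_force: 0.0
```

Call:
apply_moves:
  targets:
    - [[0,0,0,0,-1],[0,0,0,0,-1],[0,0,0,0,-1],[0,0,0,0,-1],[0,0,0,0,-1],[0,0,0,0,-1],[0,0,0,0,-1]]

```text
clock: 16.57
eef_pos: [0.5408, -0.2677, 0.1344]
tool_rot: [0.116, 0.993, 0.001, 0.001]
ft_force: [1.1, 4.9, 2.4]
grip_width: 0.009
grasp_force: 61.2
```

Call:
apply_moves:
  targets:
    - [[0,0.03,-0.07,0,-1],[0,0,-0.07,0,-1],[0,0,-0.07,0,-1],[0,0,-0.07,0,-1],[0,0,0,0,-1],[0,0,0,0,-1]]

```text
clock: 17.07
eef_pos: [0.5408, -0.2676, 0.1234]
tool_rot: [0.117, 0.993, -0.0, 0.001]
ft_force: [-0.3, 2.8, 7.7]
grip_width: 0.0085
grasp_force: 62.0
```

Call:
apply_moves:
  targets:
    - [[0,0,0,-3,-1],[0,0,0,-5,-1],[0,0,0,-6,-1],[0,0,0,-6,-1],[0,0,0,-6,-1],[0,0,0,-6,-1],[0,0,0,-6,-1],[0,0,0,-4,-1]]

```text
clock: 17.73
eef_pos: [0.5405, -0.2679, 0.1235]
tool_rot: [0.467, 0.884, -0.0, 0.001]
ft_force: [-2.1, 1.9, 7.8]
grip_width: 0.0084
grasp_force: 61.8
```

Call:
apply_moves:
  targets:
    - [[0,0,0,-5,-1],[0,0,0,-6,-1],[0,0,0,-6,-1],[0,0,0,-6,-1],[0,0,0,-6,-1],[0,0,0,-5,-1],[0,0,0,-5,-1],[0,0,0,-2,-1]]

```text
clock: 18.4
eef_pos: [0.5402, -0.2679, 0.1234]
tool_rot: [0.747, 0.665, -0.0, 0.001]
ft_force: [-1.5, 1.6, 7.7]
grip_width: 0.0085
grasp_force: 61.8
```

Call:
apply_moves:
  targets:
    - [[0,0,0,-3,-1],[0,0,0,-3,-1],[0,0,0,0,-1],[0,0,0,0,-1],[0,0,0,0,-1]]

```text
clock: 18.82
eef_pos: [0.5401, -0.2679, 0.1234]
tool_rot: [0.779, 0.627, -0.001, 0.001]
ft_force: [-1.9, 1.5, 6.8]
grip_width: 0.0086
grasp_force: 61.9
```

```bash
python3 - <<'E'
from h import *
o=get_obs();y=Rotation.from_quat(o["tool_rot"]).as_matrix()[:,1];print(o["eef_pos"],np.degrees(np.arctan2(y[1],y[0]))-90,o["ft_force"],o["ft_torque"],o["joint_pos"][5])
E
```

```text
[ 0.54014508 -0.26792816  0.12335714] -102.33648398379292 [-1.86750952  1.52816356  6.83649066] [0.28302761 0.3851162  0.29206602] 1.3263713668513464
```

Call:
apply_moves:
  targets:
    - [[0,0,0,0,0.2],[0,0,0,0,0.2],[0,0,0,0,0.2],[0,0,0,0,0.2],[0,0,0.2,0,0.2],[0,0,0.5,0,0.2],[0,0,0.6,0,0.2],[0,0,0.5,0,0.2]]

```text
clock: 19.48
eef_pos: [0.5403, -0.2673, 0.1961]
tool_rot: [0.779, 0.627, -0.0, 0.0]
ft_force: [1.5, -0.9, 0.0]
grip_width: 0.0513
grasp_force: 0.0
```

Call:
apply_moves:
  targets:
    - [[0,0.4,0.3,0,0.2],[0,0.8,0,0,0.2],[0,0.8,0,0,0.2],[0,0.8,0,0,0.2],[0,0.8,0,0,0.2],[0,0.8,0,0,0.2],[0,0.8,0,0,0.2],[0,0.8,0,0,0.2]]

```text
clock: 20.15
eef_pos: [0.5396, -0.0251, 0.2069]
tool_rot: [0.779, 0.627, -0.0, -0.0]
ft_force: [0.9, 0.7, -0.4]
grip_width: 0.0515
grasp_force: 0.0
```

Call:
apply_moves:
  targets:
    - [[0,0.5,0,0,0.2],[0,0.2,0,0,0.2],[0,0,0,0,0.2],[0,0,0,0,0.2]]

```text
clock: 20.48
eef_pos: [0.5401, 0.0009, 0.2068]
tool_rot: [0.779, 0.627, -0.0, 0.0]
ft_force: [0.3, 0.1, -0.3]
grip_width: 0.0513
grasp_force: 0.0
```

```bash
python3 - <<'E'
from h import *
for n,(x0,y0,x1,y1) in(("top",(335,155,445,245)),("side",(295,190,425,310))):
    p,d=imaging.camera(n); np.savez(f"{n}4.npz",p=p,d=d); C=cloud(n,d)
    cv2.imwrite(f"pics/{n}4.png",cv2.resize(p[y0:y1,x0:x1],None,fx=5,fy=5,interpolation=cv2.INTER_CUBIC))
    H,S,V=cv2.split(cv2.cvtColor(p,cv2.COLOR_BGR2HSV))
    m=np.zeros((400,640),bool);m[y0:y1,x0:x1]=1
    for b,a,c in blobs(m&((H<8)|(H>172))&(S>120)&(V>60)&(C[...,2]>.09),8):
        P=C[b]; q=plane(n,np.argwhere(b)[:,::-1],.118)[:,:2]; w,v=np.linalg.eigh(np.cov(q.T)); print(n,q.mean(0).round(4),"zmax",np.percentile(P[:,2],95).round(4),"axis deg",np.degrees(np.arctan2(v[1,1],v[0,1]))%180,np.sqrt(w).round(4))
    m&=(C[...,2]>.09)&(C[...,2]<.103)
    P=C[m]; P=P[np.hypot(P[:,0]-.554,P[:,1]+.195)<.11]
    A=np.c_[P[:,0]-.554,P[:,1]+.195,np.ones(len(P))]; print(n,"plane",np.linalg.lstsq(A,P[:,2],rcond=None)[0].round(4))
E
```

```text
top [ 0.5709 -0.1198] zmax 0.1358 axis deg 78.12925641470571 [0.0035 0.0085]
top [ 0.5415 -0.2664] zmax 0.1334 axis deg 82.06747684537996 [0.0037 0.009 ]
top plane [0.0005 0.0002 0.0978]
side [ 0.5693 -0.1189] zmax 0.1326 axis deg 65.96315801866419 [0.0043 0.0113]
side [ 0.5405 -0.2664] zmax 0.131 axis deg 65.89481582645104 [0.0045 0.0107]
side plane [0.0062 0.0008 0.0979]
```

View pics/side4.png

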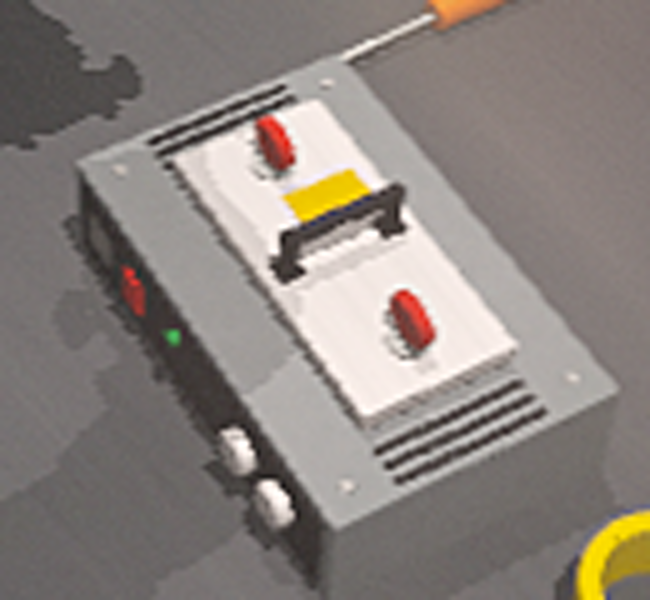

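View pics/top4.png

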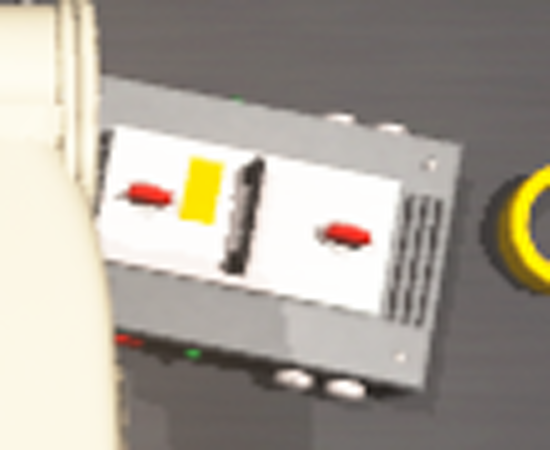

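Both wings now lie along the cover's length (side crop (275,143) and (412,320), top crop (150,195) and (347,235)), and the cover is level and fully home. Handing in.

```bash
python3 -c "
from workcell import order
print(order.job_done())"
```

```text
the job is handed in; nothing more can be done
None
```

The cover is seated level and fully home on the rim, both wing studs are pushed in and turned to their stops, and the job was handed in at about 20.6 s; the hand-in call returned no verdict.

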